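# Load the worn welding electrode into the dressing holder

### The arm

A 6-joint arm with a two-finger parallel gripper is mounted at the origin on a cart in front of the work surface, level with it; the furniture and walls round the work are solid. World frame = base frame: x ahead of the robot, y to its left, z up, the work surface at z = 0. Lengths are in mm, angles in rad, forces in N, time in s.
With the tool pointing down it reaches from about 350 to 875 mm from the base axis. Payload 4.2 kg.
Tool frame: the origin (TCP) lies at the very end of the fingers, on their centre line; the grasp point (between the pads) lies arm.hold_point_z behind it (arm.hold_point_z is the distance from the TCP to the grasp point, in mm); y points along the fingers, x is the direction in which the jaws open and shut, and the axes are right-handed (so a half turn about y gives the same grasp; the last joint's range is limited). The gripper opens to 85 mm and grips with 20 to 120 N. Pads are 22 mm wide; open, the fingers measure 114 mm over their backs; the gripper's body (76 mm by 85 mm) begins 54 mm behind the grasp point. The pads swing forward as they close: fully open they stand 13 mm farther back than shut.
Start: joints at [-0.928, 0.385, 0.008, 0, -1.194, -0.259], TCP at [234.043, -579.503, 231.312] pointing down, gripper open.
Joint ranges: [-3.14, 3.14], [-1.21, 2.06], [-1.07, 1.41], [-3.16, 2.05], [-2.99, -0.16], [-3.1, 3.1]. Speed limits (rad/s): [2.79, 2.79, 3.14, 3.14, 3.14, 3.14].

### API

Orientations are given as a unit quaternion [x, y, z, w].
In Python, from bench import arm gives the robot as it stands.
- The arm moves only by the shell command python3 -m creep 'ROWS'. ROWS is JSON, a list of rows, each a list of 3 entries, a list of its own where there are three numbers: the shift along the world's x, y, z in mm, then the turn, a rotation vector about the world's x, y, z in rad, then the gripper command: -1 is shut, 1 is fully open, values between are in proportion. In form: [[[dx, dy, dz], [wx, wy, wz], jaw], ...]. A call has 1 to 12 rows; each row is the pose to reach, as a shift and turn from the pose commanded when the call began; what a row does not reach only later rows make up. A row lasts 1/12 s, in which the tool goes at most 41.7 mm and 7.16 degrees, less where a joint would pass 70% of its speed; a pose out of reach is approached as far as the arm can. A call with a gripper value outside its range is refused whole. The fingers move at their own pace and stop on an object; the grip force is fixed at half the most. Time passes only in rows, so rows that repeat a pose let the fingers close. It gives the time, the measured TCP pose, the force and the opening at its end, in the units of the state.
- arm.read_state(): the state, without advancing time (a new reading comes with each control period).
- arm.get_image(name): name is "scene" or "top" or "wrist"; returns (picture, depth): 384x512x3 uint8, red, green, blue; 384x512 float32, mm along the optical axis (not along the pixel's ray), 0 where there is no reading.
- arm.camera_params(name): a dict with "camera_matrix" (3x3 intrinsics, pixels), "extrinsics" (4x4, takes a point from world to camera coordinates); the wrist camera has in their place "T_tool_cam" (4x4, takes a point from camera to tool coordinates, whose origin is the TCP and whose axes are the tool frame's). Camera axes: x right, y down, z forward; pixel columns grow to the right and rows downward; lengths in mm; the calibration is good to about 2 mm. A picture is of the moment at which its call begins: read the wrist's pose just before it. camera_params takes no time and is no camera call.
- arm.job_done(): hands the job in, once; it reports no verdict.
The state is a dict: "clock": time; "joints": joint angles; "joint_vel": joint speeds; "joint_efforts": joint torques, N m; "position": TCP position; "ee_rot": TCP orientation; "contact_force": force on the tool from outside, world axes, zero at the start; "wrist_torque": the same for the moment, N m; "gripper_width": finger opening in mm.
Only numpy, scipy, OpenCV 4.12 (cv2) and the standard library are available. Lean on these libraries where they do the work, as an engineer would, in place of code of your own. Each camera call takes 0.05 s, during which the arm holds its last target.

### The job

The short, blunt electrode in the rack is worn and has to be filed: draw it out and slide its shank down the bore of the round dressing holder, past the gripping spring plunger, until its foot rests on the depth stop, which you cannot see, so the worn end stands at filing height. Feel your way and push gently, the soft copper and the stop must not be forced; leave the two pointed electrodes standing in the rack.

Things in the scene. Friction and masses are not known exactly. Their poses are not given: they have to be found in the camera images.
- worn_electrode: Worn copper electrode, upright, shank down, body up. Origin: centre of the collar's underside, z up. Above it: collar dia 23, 6 high, then the body, dia 16, to a flat blunt end 46 mm up. Below it: plain shank dia 12, 50 long, its lowest 5.5 mm tapering to dia 6.4. 0.12 kg +-30 %. It hangs in a rack hole by its collar.
- worn_electrode_foot (a point): Centre of the foot (flat lower end of the shank) of the worn electrode, 50 mm below the underside of its collar.
- pointed_electrode_a: One of two good electrodes in the rack; same shank and collar as the worn one, but the body ends in a cone point 69 mm above the collar's underside (origin there, z up), 131 mm above the bench: carry the worn one over or clear of it.
- pointed_electrode_b: The other good, pointed electrode, same shape as pointed_electrode_a.
- rack: Fixed aluminium rack: drilled top plate 50 (x) x 164 (y) x 10 mm on two cheeks. Origin: centre of its underside on the bench; top face 62 mm up. Three holes dia 14 in a row along its y, at y = -52, 0 and +52 mm, each with one electrode; which is in which hole changes.
- holder: Fixed steel dressing holder: round post dia 42 on a foot plate 100 (x) x 66 (y) x 8 mm. Origin: centre of the underside on the bench, z up. Vertical bore dia 13 in its middle, top face 70 mm up. A brass spring plunger with a black tail knob stands out of its -x side, 56 mm above the bench, to 50 mm from the bore axis.
- holder_mouth (a point): Centre of the bore's mouth, on the holder's flat top, 70 mm above the bench. Bore dia 13. In it sits a firm depth-stop screw, not measured: its flat top lies 26 to 46 mm below the mouth, set anew each time. A foot resting on it leaves the collar 4 to 24 mm above the mouth.
- plunger (a joint): Travel in m of the spring plunger in the holder's side: 0 with an empty bore, about 1.5 to 3 mm riding on a shank. Its nose (ball dia 6, 14 mm below the mouth) reaches to 3 mm from the bore axis when free and presses the shank against the far wall; spring 4.5 N + 1.5 N per mm. Pushing the shank past it takes about 3 to 12 N; on the stop the resistance rises steeply above that.
Things that resemble listed ones, but are neither listed nor needed, are in the scene too. What is shaped like the holder but pink is not meant.

How it is judged (in metres and radians):
On the way:
1. the worn electrode is drawn out of the rack, its foot clear above the rack (height (world z) of worn_electrode_foot above 0.066 m), for 0.1 s.
At the end, for the whole second after the job is handed in: The worn electrode stands upright in the holder's bore (axis within 3 mm and 0.06 rad of the bore's), its foot down on the depth stop (gap under 1.5 mm: 8.5 mm from the centre of the 14 mm long stop screw), gripped by the plunger, at rest (distance between worn_electrode_foot and depth_stop_c0 below 0.0085 m and horizontal distance between worn_electrode and holder_mouth below 0.003 m and angle between worn_electrode's own z axis and vertical below 0.06 rad and linear speed of worn_electrode below 0.01 m/s); the robot touches nothing.
It fails at once if the worn electrode is forced against the holder with over 35 N or against its depth stop with over 25 N (contact force between worn_electrode and holder above 35 N or contact force between worn_electrode and depth_stop_c0 above 25 N).
It fails at once if a pointed electrode is knocked over, lifted or taken out of its hole (distance of any of pointed_electrode_a, pointed_electrode_b from where it was at the start of the episode above 0.01 m).
It also fails if it takes over 64 s, if anything falls off the work surface, if the arm or the gripper's body presses on something with over 40 N, if the wrist force passes 120 N, or if a joint passes its speed limit or range.

## Working session

There is one attempt and no reset: what is moved stays moved. The work goes in short steps, Python scripts to look and compute and a shell command to move; the robot and the scene stay as the last step left them, time stands still between calls to the robot, and variables do not carry over. Pictures are saved under pics/ and viewed, and the job is handed in when it is done.

```bash
ls; mkdir -p pics
python3 - <<'E'
from bench import arm
import cv2,numpy as np
s=arm.read_state(); print(s, arm.hold_point_z)
for n in ("scene","top"):
    im,d=arm.get_image(n); cv2.imwrite(f"pics/{n}0.png",im[:,:,::-1]); np.savez(f"{n}0.npz",im=im,d=d)
    p=arm.camera_params(n); print(n,{k:np.round(v,3).tolist() for k,v in p.items()})
E
```

```text
pics
{'clock': 0.0, 'joints': array([-9.28383275e-01,  3.85580422e-01,  6.62473056e-03, -4.89435578e-04,
       -1.19404437e+00, -2.58620237e-01]), 'joint_vel': array([-0.00111103, -0.00199541,  0.00027512, -0.00075572, -0.00159515,
        0.00037116]), 'joint_efforts': array([ 1.13143960e-03, -3.92290413e+01,  1.88405871e+01,  4.18619290e+00,
       -4.59891802e-03,  3.94524392e-06]), 'position': array([ 233.82627491, -578.97036962,  230.20819685]), 'ee_rot': array([ 0.39483141,  0.58655447, -0.58573853, -0.39619741]), 'contact_force': array([-0.23707767,  0.65504362, -0.23688896]), 'wrist_torque': array([-0.01873392,  0.01309566,  0.00971124]), 'gripper_width': 85.43461490239541} 18.700000000000003
scene {'camera_matrix': [[385.389, 0.0, 260.88], [0.0, 385.389, 195.285], [0.0, 0.0, 1.0]], 'extrinsics': [[-0.83, -0.558, 0.02, 357.284], [-0.436, 0.625, -0.647, 349.884], [0.348, -0.546, -0.762, 721.224], [0.0, 0.0, 0.0, 1.0]]}
top {'camera_matrix': [[416.668, 0.0, 252.66], [0.0, 416.668, 197.468], [0.0, 0.0, 1.0]], 'extrinsics': [[-0.018, -1.0, -0.007, -86.174], [-0.976, 0.02, -0.215, 518.483], [0.216, 0.003, -0.976, 1062.51], [0.0, 0.0, 0.0, 1.0]]}
```

View pics/scene0.png

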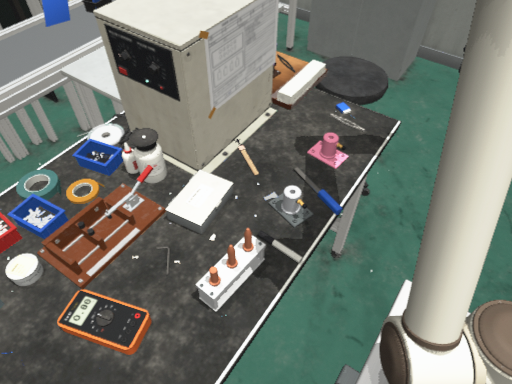

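View pics/top0.png

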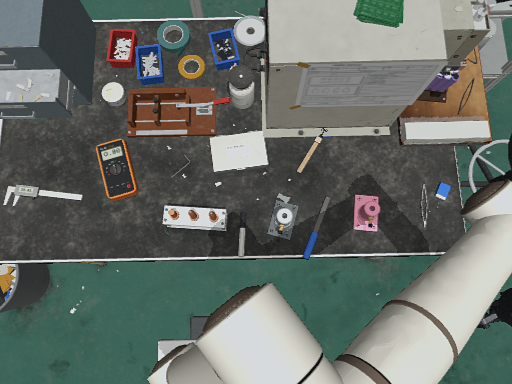

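```bash
cat > h.py <<'E'
import numpy as np,cv2
from bench import arm
def ray(n,u,v,z):
    p=arm.camera_params(n);K=p["camera_matrix"];E=np.array(p["extrinsics"])
    R=E[:3,:3];t=E[:3,3];c=-R.T@t
    d=R.T@np.linalg.inv(K)@np.array([u,v,1.])
    return c+d*(z-c[2])/d[2]
def cloud(n,d,p=None,T=None):
    p=p or arm.camera_params(n);K=p["camera_matrix"]
    v,u=np.mgrid[:d.shape[0],:d.shape[1]]
    P=np.stack([(u-K[0,2])/K[0,0]*d,(v-K[1,2])/K[1,1]*d,d],-1)
    if T is None: T=np.linalg.inv(np.array(p["extrinsics"]))
    return P@T[:3,:3].T+T[:3,3]
E
python3 - <<'E'
from h import *
im=[];
for n,(x0,y0,x1,y1) in (("scene",(190,170,320,310)),("top",(155,185,335,265))):
    z=np.load(n+"0.npz");c=z["im"][y0:y1,x0:x1,::-1];s=780/c.shape[1] if n=="top" else 4.2
    cv2.imwrite(f"pics/{n}0c.png",cv2.resize(c,None,fx=s,fy=s,interpolation=cv2.INTER_CUBIC))
    hsv=cv2.cvtColor(z["im"],cv2.COLOR_RGB2HSV); P=cloud(n,z["d"])
    # copper
    m=((hsv[...,0]<14)&(hsv[...,1]>110)&(hsv[...,2]>70)).astype(np.uint8)
    sel=np.zeros_like(m);sel[y0:y1,x0:x1]=1;m*=sel
    k,l,st,ce=cv2.connectedComponentsWithStats(m)
    for i in range(1,k):
        if st[i,4]<15: continue
        q=P[l==i];q=q[q[:,2].argsort()]
        print(n,st[i],ce[i].round(1),"zmax",q[-5:,2].round(0),"top mean",q[q[:,2]>q[-1,2]-8].mean(0).round(1),q.mean(0).round(1))
E
```

```text
scene [243 228  10  23 152] [247.6 240.5] zmax [130. 131. 132. 132. 769.] top mean [197.7 374.2 768.8] [458.   12.2  98.7]
scene [227 245  10  23 159] [231.2 257.2] zmax [132. 769. 769. 769. 769.] top mean [197.7 374.2 768.8] [456.4  70.1 112.8]
scene [209 266  11  20 144] [213.7 276.3] zmax [110. 110. 110. 110. 110.] top mean [470.3 111.4 107.6] [468.6 112.5  87.8]
top [169 210  10   9  55] [173.8 214.1] zmax [ 109.  110.  110.  111. 1149.] top mean [ 275.6  -99.6 1148.6] [466.1 104.8 106.2]
top [189 210   9  11  61] [193.2 215.1] zmax [129. 129. 130. 130. 131.] top mean [466.1  59.  127.2] [464.3  56.8  97.8]
top [210 212   8  10  63] [213.2 216.6] zmax [ 131.  132.  133. 1149. 1149.] top mean [ 275.6  -99.6 1148.6] [453.6   2.3 130. ]
```

View pics/scene0c.png

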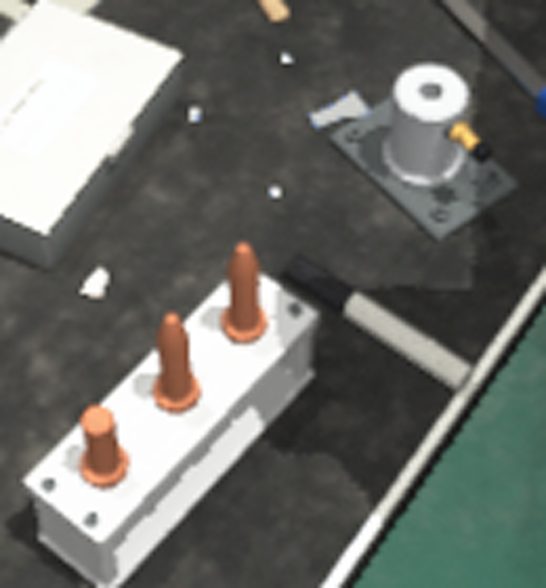

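View pics/top0c.png

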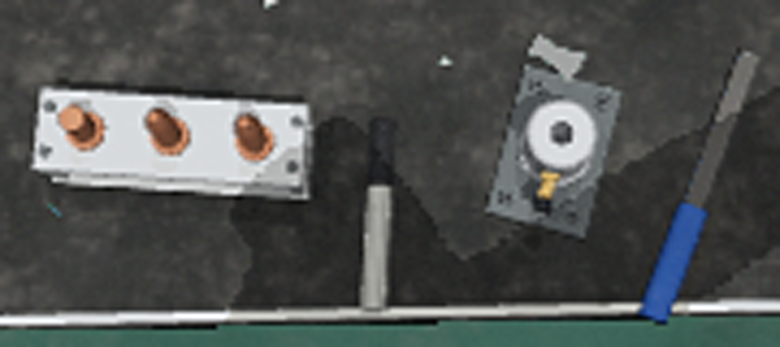

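Run:
```python
from h import *
for n in("scene","top"):
    z=np.load(n+"0.npz");P=cloud(n,z["d"]);g=z["im"].astype(int)
    X,Y,Z=P[...,0],P[...,1],P[...,2]
    near=(X>380)&(X<560)
    # rack top: white & z~62
    white=(g.min(-1)>150)
    m=near&(abs(Z-62)<6)&(Y>-60)&(Y<170)
    r=cv2.minAreaRect(P[m][:,:2].astype(np.float32)); print(n,"rack",m.sum(),r,np.median(Z[m]))
    m=near&(abs(Z-70)<6)&(Y>-250)&(Y<-80)
    q=P[m]; print("holder",m.sum(),cv2.minEnclosingCircle(q[:,:2].astype(np.float32)),q.mean(0))
    m=near&(Z>3)&(Z<14)&(Y>-250)&(Y<-80)&(X>400)
    print("plate",m.sum(),cv2.minAreaRect(P[m][:,:2].astype(np.float32)))
    # ray method for bright disc
    hs=cv2.inRange(z["im"],(185,185,185),(255,255,255))
    x0,y0,x1,y1=(278,180,306,206) if n=="scene" else (272,204,298,229)
    s=np.zeros_like(hs);s[y0:y1,x0:x1]=hs[y0:y1,x0:x1]
    cs,_=cv2.findContours(s,cv2.RETR_EXTERNAL,cv2.CHAIN_APPROX_NONE);c=max(cs,key=cv2.contourArea)
    pts=np.array([ray(n,u,v,70)[:2] for u,v in c[:,0]],np.float32)
    print("disc",len(c),cv2.contourArea(c),cv2.minEnclosingCircle(pts),cv2.fitEllipse(pts))
print(ray("top",172.3,212.2,108), ray("scene",190+98/4.2,170+413/4.2,108))
```

```text
scene rack 1342 ((466.608154296875, 58.47920227050781), (165.08567810058594, 51.586219787597656), 84.77983093261719) 61.917684851324964
holder 187 ((462.5760803222656, -178.41021728515625), 21.102983474731445) [ 462.03147669 -177.04567534   68.97961224]
plate 1031 ((480.0899658203125, -164.97311401367188), (159.7362823486328, 169.8772735595703), 0.005099626258015633)
disc 42 154.0 ((461.70281982421875, -178.91226196289062), 20.98343276977539) ((461.8804931640625, -178.65594482421875), (38.78199768066406, 39.288150787353516), 51.56166458129883)
top rack 978 ((467.8912658691406, 60.840545654296875), (164.71310424804688, 50.9481315612793), 85.06863403320312) 61.791388448335056
holder 181 ((461.8892517089844, -176.50543212890625), 23.73720932006836) [ 463.12503953 -177.25469345   69.24668095]
plate 1197 ((479.9341735839844, -164.98587036132812), (159.68821716308594, 169.6805419921875), 0.03158468380570412)
disc 41 151.5 ((463.9346008300781, -177.8887176513672), 19.536951065063477) ((463.69561767578125, -177.95285034179688), (36.27890396118164, 37.54131317138672), 2.8977723121643066)
[471.05702328 108.59241442 108.        ] [471.91447207 107.2741232  108.        ]
```

Run:
```python
from h import *
from scipy.spatial.transform import Rotation as R
s=arm.read_state();r=R.from_quat(s["ee_rot"]);print(r.as_matrix().round(3))
print(np.round(arm.camera_params("wrist")["T_tool_cam"],3))
M=r.as_matrix()
for g in (1,-1):
  T=np.array([[g*.996,0,0],[-g*.09,0,0],[0,0,0.]]); 
  x=np.array([g*.996,-g*.09,0]);
  for zt in (np.array([0,0,-1.]),):
    # tool z or tool y axis points down?
    pass
print(s["position"])
```

```text
[[-0.374 -0.001 -0.927]
 [ 0.927  0.002 -0.374]
 [ 0.002 -1.     0.   ]]
[[ 1.00000e+00 -1.00000e-03 -2.00000e-03 -4.31000e-01]
 [ 1.00000e-03 -3.03000e-01  9.53000e-01 -1.42551e+02]
 [-1.00000e-03 -9.53000e-01 -3.03000e-01  7.76020e+01]
 [ 0.00000e+00  0.00000e+00  0.00000e+00  1.00000e+00]]
[ 233.85848161 -579.0423846   230.32995254]
```

```bash
python3 -m creep '[[[13.2,38.3,0],[0,0,0.092],1],[[26.4,76.6,0],[0,0,0.184],1],[[39.6,114.9,0],[0,0,0.276],1],[[52.8,153.2,0],[0,0,0.368],1],[[66,191.5,0],[0,0,0.46],1],[[79.2,229.8,0],[0,0,0.552],1],[[92.4,268.1,0],[0,0,0.644],1],[[105.6,306.4,0],[0,0,0.736],1],[[118.8,344.7,0],[0,0,0.828],1],[[132,383,0],[0,0,0.92],1],[[145.2,421.3,0],[0,0,1.01],1],[[158.4,459.6,0],[0,0,1.1],1]]' && python3 -m creep '[[[13.2,38.3,-3],[0,0,0],1],[[26.4,76.6,-6],[0,0,0],1],[[39.6,114.9,-9],[0,0,0],1],[[52.8,153.2,-12],[0,0,0],1],[[66,191.5,-16],[0,0,0],1],[[79.1,229.9,-20],[0,0,0],1],[[79.1,229.9,-20],[0,0,0],1],[[79.1,229.9,-20],[0,0,0],1],[[79.1,229.9,-20],[0,0,0],1]]'
python3 - <<'E'
from h import *
from scipy.spatial.transform import Rotation as R
s=arm.read_state();im,d=arm.get_image("wrist");cv2.imwrite("pics/w1.png",im[:,:,::-1])
np.savez("w1.npz",im=im,d=d,pos=s["position"],q=s["ee_rot"]);print(s["position"],R.from_quat(s["ee_rot"]).as_matrix().round(3),s["contact_force"],s["joints"])
E
```

```text
clock: 1.1
position: [392.3, -118.0, 231.3]
ee_rot: [0.029, 0.707, -0.706, -0.029]
contact_force: [0.7, 0.1, 0.2]
gripper_width: 85.2
clock: 1.85
position: [471.0, 109.9, 210.7]
ee_rot: [-0.03, -0.706, 0.707, 0.031]
contact_force: [0.1, -0.1, -0.6]
gripper_width: 85.7
[470.98693849 109.93050574 210.72295432] [[-0.996 -0.002 -0.086]
 [ 0.086 -0.001 -0.996]
 [ 0.002 -1.     0.001]] [ 0.12074177 -0.08892051 -0.6059161 ] [ 5.65888152e-01  1.61878689e-01 -3.58318956e-01 -2.57869253e-04
 -1.05235747e+00 -6.52236920e-01]
```

View pics/w1.png

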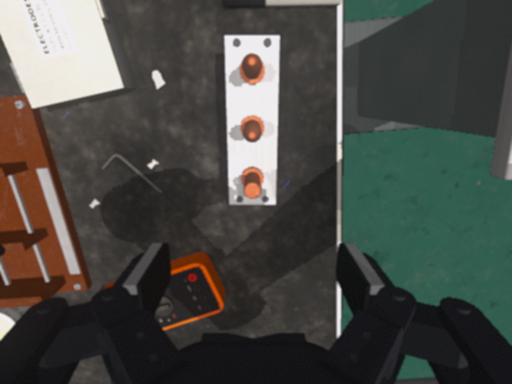

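```bash
cat >> h.py <<'E'
def wT(pos,q):
    from scipy.spatial.transform import Rotation as R
    T=np.eye(4);T[:3,:3]=R.from_quat(q).as_matrix();T[:3,3]=pos
    return T@np.array(arm.camera_params("wrist")["T_tool_cam"])
def wray(pos,q,u,v,z):
    T=wT(pos,q);K=arm.camera_params("wrist")["camera_matrix"]
    d=T[:3,:3]@np.linalg.inv(K)@np.array([u,v,1.]);c=T[:3,3]
    return c+d*(z-c[2])/d[2]
E
python3 - <<'E'
from h import *
z=np.load("w1.npz");T=wT(z["pos"],z["q"]);P=cloud("wrist",z["d"],T=T);im=z["im"]
print("bench z",np.median(P[100:180,100:200,2]))
hsv=cv2.cvtColor(im,cv2.COLOR_RGB2HSV)
m=((hsv[...,0]<14)&(hsv[...,1]>110)&(hsv[...,2]>70)).astype(np.uint8);m[:,:220]=0;m[:,290:]=0;m[210:]=0
k,l,st,ce=cv2.connectedComponentsWithStats(m)
for i in range(1,k):
    if st[i,4]<60: continue
    q=P[l==i];zm=np.percentile(q[:,2],97)
    print(st[i],ce[i].round(1),zm.round(1))
    t=q[q[:,2]>zm-4];c=q[abs(q[:,2]-67)<3]
    print(" top",len(t),t.mean(0).round(1),(t.min(0)).round(1),t.max(0).round(1)," collar",len(c),cv2.minEnclosingCircle(c[:,:2].astype(np.float32)))
n=(abs(P[...,2]-62)<5)&(P[...,0]<540)&(P[...,0]>400)
print("rack",np.median(P[n][:,2]),cv2.minAreaRect(P[n][:,:2].astype(np.float32)))
c=im[150:220,215:290,::-1];cv2.imwrite("pics/w1c.png",cv2.resize(c,None,fx=8,fy=8,interpolation=cv2.INTER_CUBIC))
E
```

```text
bench z 2.01555463183675
[240  55  24  29 362] [252.4  68.4] 131.5
 top 101 [463.    6.9 134.5] [459.2   2.3 127.5] [467.3  32.3 353.3]  collar 127 ((463.4548645019531, 6.737410545349121), 10.899636268615723)
[241 116  23  24 372] [252.3 127.1] 131.2
 top 89 [467.3  56.6 139.8] [463.7  32.3 127.3] [471.5  61.5 353.3]  collar 117 ((467.7186584472656, 57.10746383666992), 10.911161422729492)
[242 168  21  30 479] [252.1 182. ] 108.9
 top 220 [472.  107.7 111.1] [464.7  32.3 104.9] [479.5 116.2 353.3]  collar 127 ((472.2548828125, 108.67721557617188), 11.041407585144043)
rack 62.049054337493146 ((467.4007873535156, 58.47273254394531), (163.95535278320312, 50.12061309814453), 85.08557891845703)
```

View pics/w1c.png

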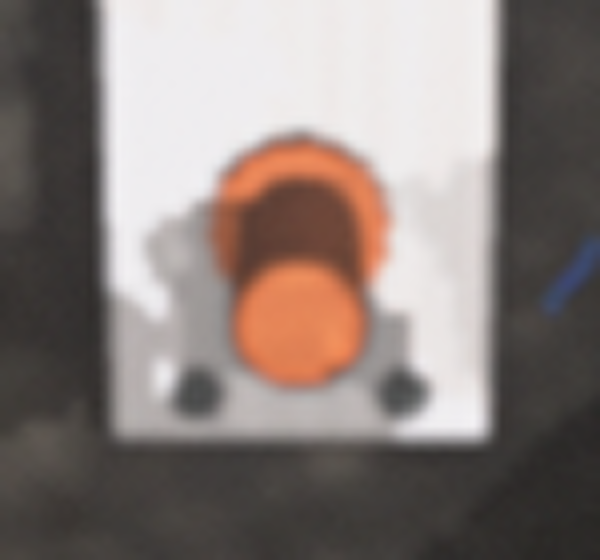

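```bash
python3 -m creep '[[[0.8,-0.5,-35],[0,0,0],1],[[0.8,-0.5,-70],[0,0,0],1],[[0.8,-0.5,-100],[0,0,0],1],[[0.8,-0.5,-120],[0,0,0],1],[[0.8,-0.5,-133],[0,0,0],1],[[0.8,-0.5,-133],[0,0,0],1],[[0.8,-0.5,-133],[0,0,0],1],[[0.8,-0.5,-133],[0,0,0],1]]' && python3 -m creep '[[[0,0,0],[0,0,0],-1],[[0,0,0],[0,0,0],-1],[[0,0,0],[0,0,0],-1],[[0,0,0],[0,0,0],-1],[[0,0,0],[0,0,0],-1],[[0,0,0],[0,0,0],-1],[[0,0,0],[0,0,0],-1],[[0,0,0],[0,0,0],-1],[[0,0,0],[0,0,0],-1],[[0,0,0],[0,0,0],-1],[[0,0,0],[0,0,0],-1],[[0,0,0],[0,0,0],-1]]'
python3 - <<'E'
from h import *
s=arm.read_state();print(s["position"],s["contact_force"],s["wrist_torque"],s["gripper_width"])
im,d=arm.get_image("scene");cv2.imwrite("pics/s2.png",cv2.resize(im[190:330,150:310,::-1],None,fx=4,fy=4))
E
```

```text
clock: 2.57
position: [473.1, 109.2, 79.6]
ee_rot: [0.032, 0.707, -0.706, -0.03]
contact_force: [-0.3, 0.3, 0.0]
gripper_width: 85.4
clock: 3.57
position: [472.4, 109.6, 78.6]
ee_rot: [0.031, 0.706, -0.706, -0.031]
contact_force: [-2.5, -0.3, 5.4]
gripper_width: 14.6
[472.42357593 109.5766904   78.62508836] [-2.54666088 -0.2955068   5.39584465] [ 0.05730832  0.53714346 -0.01956547] 14.576659324472253
```

View pics/s2.png

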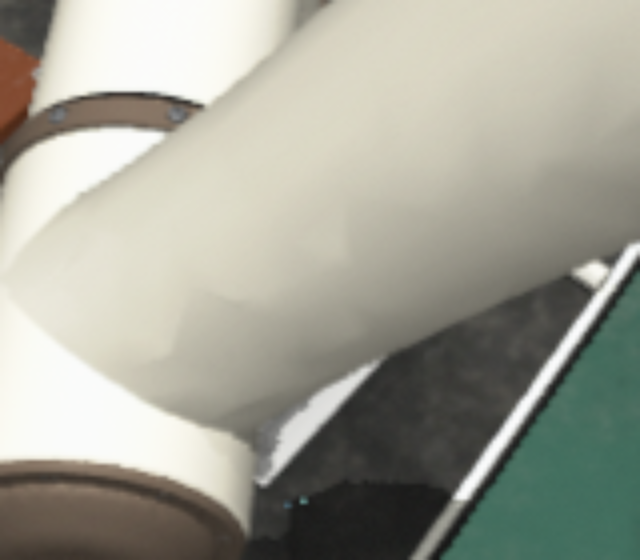

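```bash
python3 -m creep '[[[0,0,5],[0,0,0],-1],[[0,0,15],[0,0,0],-1],[[0,0,27],[0,0,0],-1],[[0,0,40],[0,0,0],-1],[[0,0,55],[0,0,0],-1],[[0,0,75],[0,0,0],-1],[[0,0,95],[0,0,0],-1],[[0,0,115],[0,0,0],-1],[[0,0,130],[0,0,0],-1],[[0,0,135],[0,0,0],-1],[[0,0,135],[0,0,0],-1],[[0,0,135],[0,0,0],-1]]'
python3 - <<'E'
from h import *
s=arm.read_state();print(s["position"],s["ee_rot"],s["contact_force"],s["wrist_torque"],s["gripper_width"])
im,d=arm.get_image("wrist");cv2.imwrite("pics/w3.png",im[:,:,::-1])
np.savez("w3.npz",im=im,d=d,pos=s["position"],q=s["ee_rot"])
im,d=arm.get_image("top");cv2.imwrite("pics/t3.png",im[:,:,::-1])
E
```

```text
clock: 4.62
position: [471.7, 109.3, 212.4]
ee_rot: [-0.03, -0.706, 0.706, 0.031]
contact_force: [-1.1, 0.7, -1.2]
gripper_width: 14.5
[471.69807675 109.33914281 212.37425804] [-0.03036079 -0.70636278  0.70649899  0.03144873] [-1.08180421  0.73303441 -1.17620313] [-0.03191881  0.03196659  0.00230881] 14.545197293650928
```

View pics/w3.png

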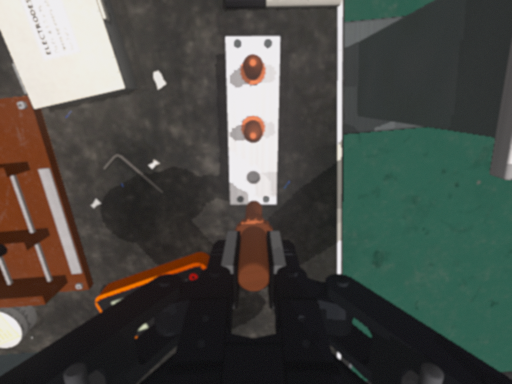

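View pics/t3.png

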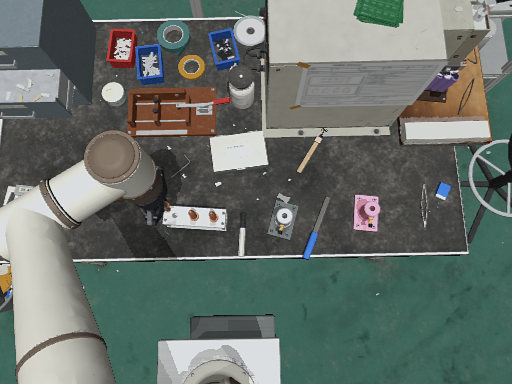

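```bash
python3 -m creep '[[[-1,-25,0],[0,0,0],-1],[[-2,-62,0],[0,0,0],-1],[[-3,-101,0],[0,0,0],-1],[[-4.5,-141,0],[0,0,0],-1],[[-6,-181,0],[0,0,0],-1],[[-7,-221,0],[0,0,0],-1],[[-8,-256,0],[0,0,0],-1],[[-9,-278,0],[0,0,0],-1],[[-9,-287.5,0],[0,0,0],-1],[[-9,-287.5,0],[0,0,0],-1],[[-9,-287.5,0],[0,0,0],-1],[[-9,-287.5,0],[0,0,0],-1]]'
python3 - <<'E'
from h import *
s=arm.read_state();print(s["position"],s["ee_rot"],s["contact_force"],s["wrist_torque"],s["gripper_width"])
for n in ("wrist","scene"):
    im,d=arm.get_image(n);cv2.imwrite(f"pics/{n}4.png",im[:,:,::-1])
    np.savez(n+"4.npz",im=im,d=d,pos=s["position"],q=s["ee_rot"])
E
```

```text
clock: 5.72
position: [463.2, -177.2, 212.8]
ee_rot: [0.03, 0.707, -0.706, -0.031]
contact_force: [-0.1, 0.1, -1.2]
gripper_width: 14.4
[ 463.20672919 -177.17344267  212.76033555] [ 0.03005799  0.70655824 -0.70634343 -0.03083719] [-0.09933599  0.10134758 -1.2356692 ] [-0.03269831  0.00934237  0.02092537] 14.426249416789107
```

View pics/wrist4.png

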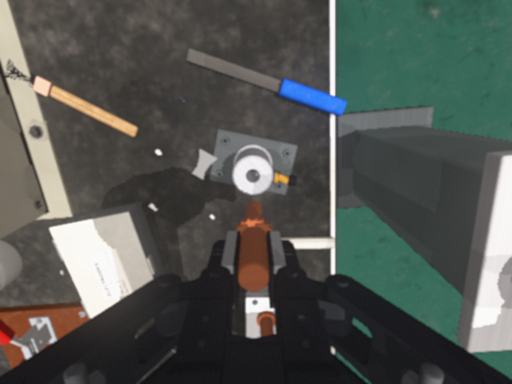

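View pics/scene4.png

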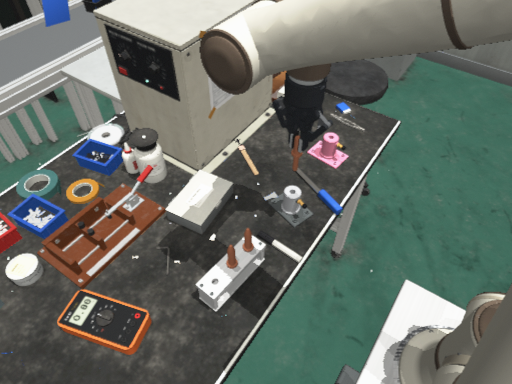

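```bash
cat > meas.py <<'E'
import sys
from h import *
def copper(im):
    hsv=cv2.cvtColor(im,cv2.COLOR_RGB2HSV)
    return ((hsv[...,0]<14)&(hsv[...,1]>100)&(hsv[...,2]>50))
def run(tag,box_w=(225,150,285,300),disc_box=(228,150,278,200),scene_box=(285,120,310,190),sd=(278,180,306,206)):
    z=np.load(f"wrist{tag}.npz");pos,q=z["pos"],z["q"];T=wT(pos,q);P=cloud("wrist",z["d"],T=T);im=z["im"]
    x0,y0,x1,y1=disc_box
    hs=cv2.inRange(im[y0:y1,x0:x1],(170,170,170),(255,255,255))
    cs,_=cv2.findContours(hs,cv2.RETR_EXTERNAL,cv2.CHAIN_APPROX_NONE);c=max(cs,key=cv2.contourArea)
    W=np.array([wray(pos,q,u+x0,v+y0,70)[:2] for u,v in c[:,0]],np.float32)
    print("wrist disc",cv2.minEnclosingCircle(W),cv2.fitEllipse(W)[:2])
    s=P[y0:y1,x0:x1].reshape(-1,3);s=s[abs(s[:,2]-70)<4];print("  depth z",np.median(s[:,2]),len(s))
    m=copper(im);b=np.zeros_like(m);x0,y0,x1,y1=box_w;b[y0:y1,x0:x1]=1;m&=b
    pts=P[m];K=arm.camera_params("wrist")["camera_matrix"]
    for zz in range(int(pts[:,2].min())-1,int(pts[:,2].max())+1,6):
        k=pts[(pts[:,2]>=zz)&(pts[:,2]<zz+6)]
        if len(k)>3: print("  z",zz+3,len(k),"x",((k[:,0].min()+k[:,0].max())/2).round(1),(np.ptp(k[:,0])).round(1),"y",k[:,1].min().round(1),k[:,1].max().round(1))
if __name__=="__main__": run(sys.argv[1])
E
python3 meas.py 4
python3 - <<'E'
from h import *
a=np.load("wrist4.npz")["im"][150:310,215:295,::-1];b=np.load("scene4.npz")["im"][120:230,265:345,::-1]
a=cv2.resize(a,None,fx=3.7,fy=3.7,interpolation=cv2.INTER_CUBIC);b=cv2.resize(b,None,fx=5.4,fy=5.4,interpolation=cv2.INTER_CUBIC)
h=592;o=np.zeros((h+2,a.shape[1]+b.shape[1],3),np.uint8);o[:a.shape[0],:a.shape[1]]=a;o[:b.shape[0],a.shape[1]:]=b[:h+2]
cv2.imwrite("pics/c4.png",o);print(o.shape)
E
```

```text
wrist disc ((463.61456298828125, -181.6354522705078), 20.436891555786133) ((463.62811279296875, -181.46804809570312), (39.53911209106445, 39.96168518066406))
  depth z 69.6986662394767 1142
  z 3 8 x 475.3 37.5 y -125.0 4.8
  z 153 26 x 463.1 11.3 y -182.7 -178.4
  z 159 46 x 463.1 11.2 y -183.3 -178.5
  z 165 46 x 463.0 10.8 y -182.9 -178.9
  z 171 50 x 463.0 10.5 y -183.1 -179.0
  z 177 53 x 462.7 10.8 y -183.1 -178.4
  z 183 12 x 462.2 5.9 y -183.1 -181.3
  z 195 34 x 463.2 21.8 y -188.6 -181.5
  z 201 351 x 462.6 21.4 y -189.1 -179.6
  z 207 112 x 463.1 14.5 y -185.3 -179.5
  z 213 125 x 463.0 14.0 y -185.1 -180.1
  z 219 163 x 462.6 15.9 y -189.6 -179.8
  z 225 158 x 463.0 13.9 y -185.2 -180.2
  z 231 182 x 463.1 14.3 y -186.1 -179.9
  z 237 207 x 463.7 15.0 y -185.4 -169.4
  z 243 791 x 463.3 14.8 y -185.5 -169.9
  z 249 11 x 470.0 0.4 y -185.6 -181.4
  z 357 8 x 456.9 0.0 y -255.0 -255.0
(594, 728, 3)
```

View pics/c4.png

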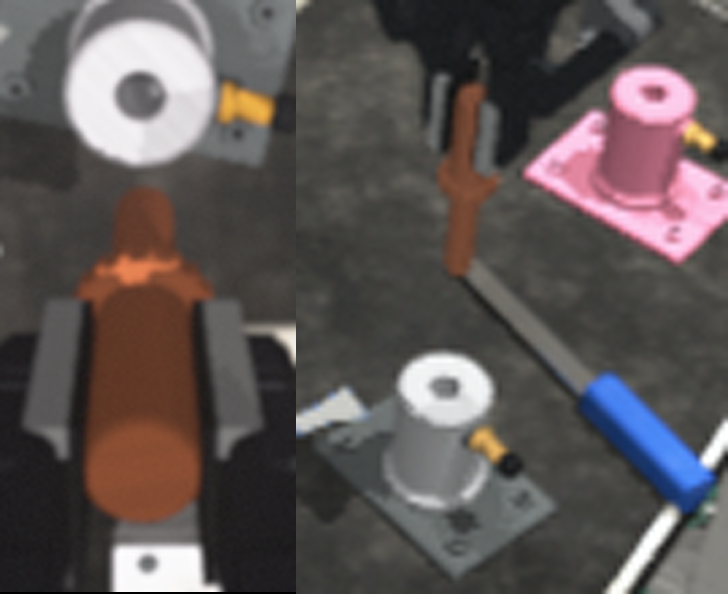

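```bash
python3 -m creep '[[[0,-1.5,-15],[0,0,0],-1],[[0,-1.5,-35],[0,0,0],-1],[[0,-1.5,-52],[0,0,0],-1],[[0,-1.5,-62],[0,0,0],-1],[[0,-1.5,-66],[0,0,0],-1],[[0,-1.5,-66],[0,0,0],-1],[[0,-1.5,-66],[0,0,0],-1],[[0,-1.5,-66],[0,0,0],-1]]'
python3 - <<'E'
from h import *
s=arm.read_state();print(s["position"],s["ee_rot"],s["contact_force"],s["wrist_torque"],s["gripper_width"])
for n in ("wrist","scene","top"):
    im,d=arm.get_image(n);
    np.savez(n+"5.npz",im=im,d=d,pos=s["position"],q=s["ee_rot"])
a=np.load("wrist5.npz")["im"][150:310,205:305,::-1];b=np.load("scene5.npz")["im"][140:220,260:330,::-1]
cv2.imwrite("pics/w5.png",cv2.resize(a,None,fx=3.7,fy=3.7,interpolation=cv2.INTER_CUBIC))
cv2.imwrite("pics/s5.png",cv2.resize(b,None,fx=7,fy=7,interpolation=cv2.INTER_CUBIC))
E
python3 meas.py 5
```

```text
clock: 6.48
position: [464.1, -179.3, 148.3]
ee_rot: [-0.031, -0.706, 0.707, 0.03]
contact_force: [0.2, 0.4, -0.9]
gripper_width: 14.1
[ 464.14939816 -179.28166219  148.2878374 ] [-0.0311548  -0.70635591  0.70654529  0.02973982] [ 0.23881645  0.3570216  -0.89093069] [ 0.00973735 -0.01263492  0.03676516] 14.055530097103365
wrist disc ((463.9713439941406, -184.89572143554688), 19.974397659301758) ((462.8609619140625, -189.74037170410156), (23.113740921020508, 41.108436584472656))
  depth z 69.68049459002503 974
  z 92 30 x 464.4 8.9 y -185.2 -182.6
  z 98 42 x 464.0 9.5 y -185.2 -182.6
  z 104 42 x 464.0 9.3 y -185.3 -182.6
  z 110 46 x 464.0 8.9 y -185.1 -182.6
  z 116 34 x 463.7 9.3 y -185.2 -181.7
  z 134 169 x 464.0 22.2 y -191.3 -181.7
  z 140 266 x 463.6 19.9 y -191.4 -181.3
  z 146 124 x 464.0 14.2 y -187.6 -182.0
  z 152 141 x 463.5 15.8 y -191.7 -182.4
  z 158 159 x 463.9 14.3 y -188.1 -181.6
  z 164 177 x 463.8 14.2 y -188.2 -182.0
  z 170 196 x 464.5 15.2 y -187.6 -171.7
  z 176 893 x 464.1 14.9 y -188.6 -171.0
  z 182 10 x 464.1 13.7 y -187.9 -178.2
  z 188 5 x 470.8 0.3 y -186.8 -183.5
  z 290 8 x 457.4 0.0 y -257.0 -257.0
```

View pics/w5.png

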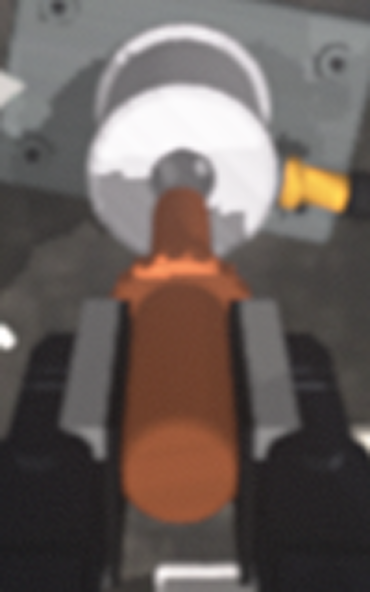

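View pics/s5.png

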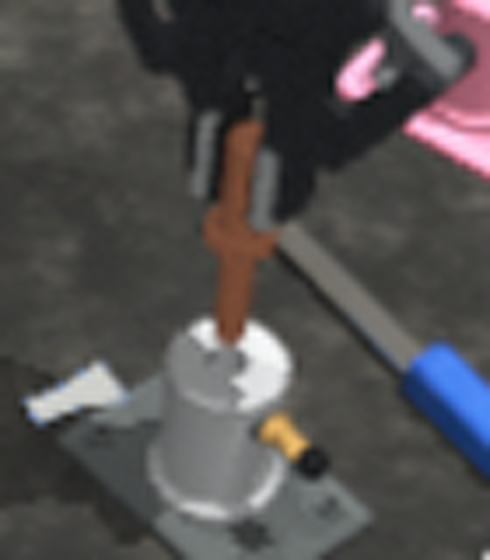

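Run:
```python
from h import *
z=np.load("wrist5.npz");p,q=z["pos"],z["q"]
f=lambda c,r,h:wray(p,q,205+c/3.7,150+r/3.7,h).round(1)
print("bore",f(183,172,70),"disc",f(182.5,168,70),"L/R",f(88,168,70),f(277,168,70))
print("foot tip edge",f(181,188,82), "shank edges at z88",f(153,215,95),f(210,215,95))
g=lambda c,r,h:ray("scene",260+c/7,140+r/7,h).round(1)
print("scene disc",g(229,364,70),"foot lower edge",g(230,343,82),"shank mid z~100",g(236,290,100))
# edges: fit circle to disc outer edge in wrist via nonwhite->white; only upper half contour
im=z["im"];gr=cv2.cvtColor(im,cv2.COLOR_RGB2GRAY)
for n in("top",):
    t=np.load("top5.npz")["im"][190:240,255:315,::-1];cv2.imwrite("pics/t5.png",cv2.resize(t,None,fx=9,fy=9,interpolation=cv2.INTER_CUBIC))
```

```text
bore [ 463.3 -181.9   70. ] disc [ 463.3 -182.9   70. ] L/R [ 484.  -184.7   70. ] [ 442.7 -181.1   70. ]
foot tip edge [ 463.7 -182.5   82. ] shank edges at z88 [ 469.3 -182.    95. ] [ 458.1 -181.    95. ]
scene disc [ 460.3 -178.6   70. ] foot lower edge [ 460.4 -177.4   82. ] shank mid z~100 [ 464.  -184.5  100. ]
```

View pics/t5.png

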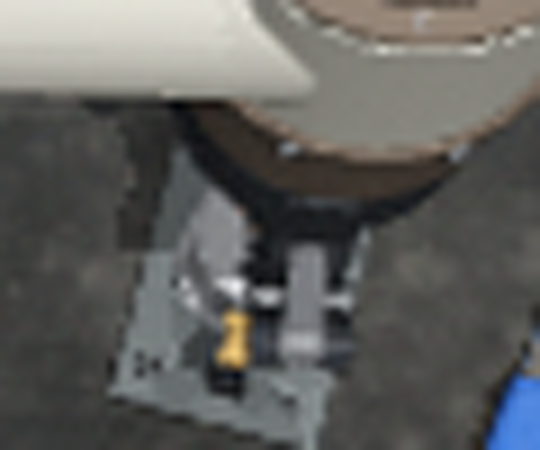

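```bash
python3 -m creep '[[[-0.3,-1.5,-1],[0,0,0],-1],[[-0.3,-2.5,-4],[0,0,0],-1],[[-0.3,-2.5,-6],[0,0,0],-1],[[-0.3,-2.5,-6],[0,0,0],-1],[[-0.3,-2.5,-6],[0,0,0],-1],[[-0.3,-2.5,-6],[0,0,0],-1]]'
python3 - <<'E'
from h import *
s=arm.read_state();print(s["position"],s["ee_rot"],s["contact_force"],s["wrist_torque"],s["gripper_width"])
for n in ("wrist","scene"):
    im,d=arm.get_image(n);
    np.savez(n+"6.npz",im=im,d=d,pos=s["position"],q=s["ee_rot"])
a=np.load("wrist6.npz")["im"][160:250,215:295,::-1];b=np.load("scene6.npz")["im"][150:210,265:325,::-1]
cv2.imwrite("pics/w6.png",cv2.resize(a,None,fx=6.5,fy=6.5,interpolation=cv2.INTER_CUBIC))
cv2.imwrite("pics/s6.png",cv2.resize(b,None,fx=9,fy=9,interpolation=cv2.INTER_CUBIC))
E
```

```text
clock: 7.13
position: [463.0, -182.0, 141.2]
ee_rot: [-0.031, -0.706, 0.706, 0.031]
contact_force: [0.0, -0.3, -1.0]
gripper_width: 14.1
[ 463.03380944 -182.04065878  141.22010217] [-0.03072527 -0.70643238  0.70643963  0.03085947] [ 0.01825914 -0.28064729 -1.00576688] [0.00469513 0.05241997 0.00346136] 14.134819846017448
```

View pics/w6.png

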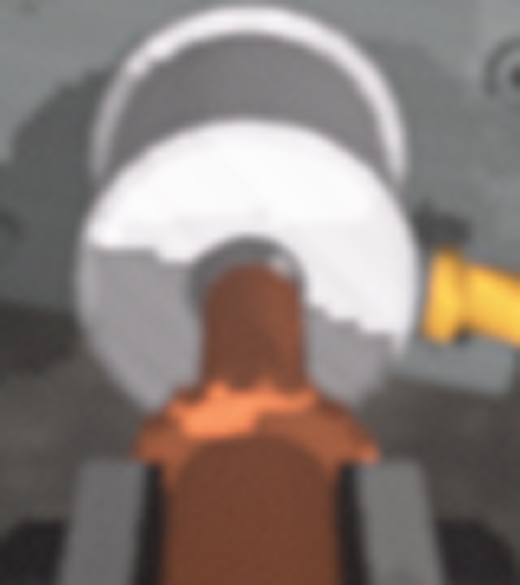

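View pics/s6.png

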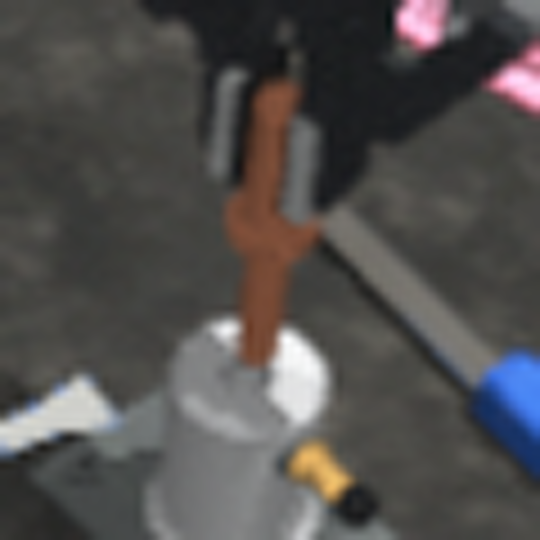

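Run:
```python
from h import *
z=np.load("wrist6.npz");p,q=z["pos"],z["q"]
f=lambda c,r,h:wray(p,q,215+(c+.5)/6.5-.5,160+(r+.5)/6.5-.5,h).round(2)
print("bore L,R,top",f(190,287,70),f(303,287,70),f(246,236,70),"disc L R top",f(78,275,70),f(415,275,70),f(246,120,70))
print("foot edge",f(253,262,75),"taperline",f(253,262,80.5),"shank L R z90",f(203,330,90),f(303,330,90))
im=z["im"]; # disc edge by colour per-row and bore by contour
g=cv2.cvtColor(im,cv2.COLOR_RGB2GRAY)
for r in (196,198,200,202,204,206): print(r,g[r,238:268].tolist())
```

```text
bore L,R,top [ 470.81 -181.75   70.  ] [ 457.05 -180.53   70.  ] [ 463.41 -187.7    70.  ] disc L R top [ 484.27 -184.51   70.  ] [ 443.31 -180.87   70.  ] [ 462.11 -202.2    70.  ]
foot edge [ 462.71 -186.06   75.  ] taperline [ 462.54 -188.     80.5 ] shank L R z90 [ 468.53 -183.83   90.  ] [ 457.41 -182.84   90.  ]
196 [236, 238, 240, 242, 241, 240, 238, 237, 237, 235, 229, 213, 193, 175, 164, 163, 169, 179, 195, 215, 228, 234, 237, 239, 240, 242, 242, 242, 241, 241]
198 [188, 215, 234, 239, 241, 241, 235, 221, 190, 159, 133, 116, 111, 110, 112, 109, 108, 110, 116, 133, 159, 189, 220, 232, 237, 238, 240, 242, 242, 241]
200 [152, 163, 175, 179, 178, 176, 158, 129, 108, 104, 106, 106, 106, 103, 104, 103, 103, 109, 130, 156, 164, 156, 167, 204, 229, 235, 237, 238, 241, 241]
202 [154, 152, 151, 151, 149, 138, 117, 103, 101, 103, 98, 92, 86, 85, 87, 88, 90, 91, 98, 111, 123, 127, 130, 159, 210, 234, 238, 236, 236, 238]
204 [155, 155, 154, 154, 147, 133, 113, 100, 94, 88, 83, 83, 83, 85, 86, 88, 91, 93, 95, 95, 95, 97, 103, 138, 195, 233, 239, 238, 237, 235]
206 [154, 154, 156, 155, 152, 138, 120, 102, 89, 81, 81, 83, 84, 84, 86, 89, 92, 93, 95, 96, 97, 94, 102, 132, 176, 213, 226, 231, 237, 239]
```

```bash
python3 -m creep '[[[0.9,0.8,0],[0,0,0],-1],[[0.9,0.8,0],[0,0,0],-1],[[0.9,0.8,-2],[0,0,0],-1],[[0.9,0.8,-4],[0,0,0],-1],[[0.9,0.8,-5.5],[0,0,0],-1],[[0.9,0.8,-7],[0,0,0],-1],[[0.9,0.8,-8],[0,0,0],-1],[[0.9,0.8,-8],[0,0,0],-1]]'
python3 - <<'E'
from h import *
s=arm.read_state();print(s["position"],s["contact_force"],s["wrist_torque"],s["gripper_width"])
im,d=arm.get_image("wrist");np.savez("wrist7.npz",im=im,d=d,pos=s["position"],q=s["ee_rot"])
a=im[160:250,215:295,::-1]
cv2.imwrite("pics/w7.png",cv2.resize(a,None,fx=6.5,fy=6.5,interpolation=cv2.INTER_CUBIC))
E
```

```text
clock: 7.9
position: [463.7, -181.2, 133.0]
ee_rot: [0.031, 0.706, -0.706, -0.031]
contact_force: [0.4, -0.4, -0.6]
gripper_width: 14.2
[ 463.739926   -181.20308614  132.97024906] [ 0.43256471 -0.40930221 -0.59360507] [ 0.00323903 -0.01145683 -0.01224754] 14.217777581699158
```

View pics/w7.png

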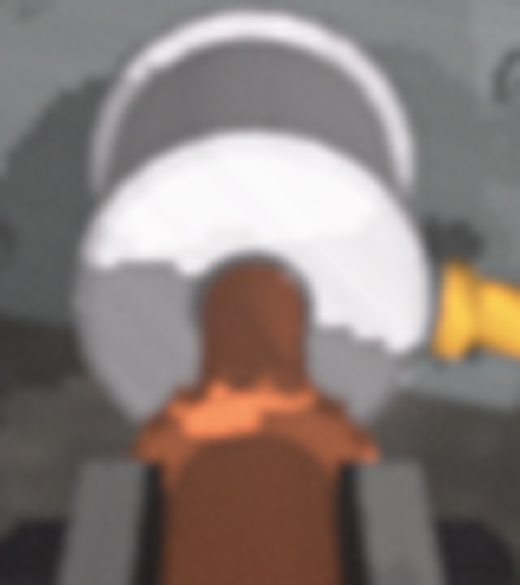

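```bash
python3 -m creep '[[[0,0,-1],[0,0,0],-1],[[0,0,-2],[0,0,0],-1],[[0,0,-3],[0,0,0],-1],[[0,0,-3],[0,0,0],-1]]';python3 -m creep '[[[0,0,-1],[0,0,0],-1],[[0,0,-2],[0,0,0],-1],[[0,0,-3],[0,0,0],-1],[[0,0,-3],[0,0,0],-1]]'
```

```text
clock: 8.28
position: [463.8, -181.2, 130.1]
ee_rot: [0.031, 0.706, -0.706, -0.031]
contact_force: [-0.0, -0.3, -1.3]
gripper_width: 13.8
clock: 8.62
position: [463.8, -181.2, 127.1]
ee_rot: [0.031, 0.706, -0.706, -0.031]
contact_force: [-0.7, -1.0, -0.9]
gripper_width: 14.3
```

Foot near z≈61 with full-diameter shank in the bore, no resistance; the plunger comes next.

```bash
python3 -m creep '[[[0,0,-1],[0,0,0],-1],[[0,0,-2],[0,0,0],-1],[[0,0,-2],[0,0,0],-1]]';python3 -m creep '[[[0,0,-1],[0,0,0],-1],[[0,0,-2],[0,0,0],-1],[[0,0,-2],[0,0,0],-1]]';python3 -m creep '[[[0,0,-1],[0,0,0],-1],[[0,0,-2],[0,0,0],-1],[[0,0,-2],[0,0,0],-1]]'
```

```text
clock: 8.87
position: [463.8, -181.2, 125.1]
ee_rot: [0.031, 0.706, -0.706, -0.031]
contact_force: [0.3, -0.4, -1.1]
gripper_width: 14.0
clock: 9.12
position: [463.9, -181.2, 123.1]
ee_rot: [0.031, 0.706, -0.706, -0.031]
contact_force: [0.4, -0.0, -0.8]
gripper_width: 14.3
clock: 9.37
position: [464.2, -181.2, 121.3]
ee_rot: [0.031, 0.706, -0.706, -0.031]
contact_force: [-0.0, -0.6, -0.5]
gripper_width: 14.1
```

```bash
python3 -m creep '[[[0,0,-1],[0,0,0],-1],[[0,0,-2],[0,0,0],-1],[[0,0,-2],[0,0,0],-1]]';python3 -m creep '[[[0,0,-1],[0,0,0],-1],[[0,0,-2],[0,0,0],-1],[[0,0,-2],[0,0,0],-1]]'
```

```text
clock: 9.62
position: [464.4, -181.3, 120.1]
ee_rot: [-0.031, -0.706, 0.707, 0.03]
contact_force: [-0.3, 1.5, 3.6]
gripper_width: 14.2
clock: 9.87
position: [464.3, -181.2, 117.7]
ee_rot: [0.031, 0.706, -0.706, -0.03]
contact_force: [0.4, 0.5, 1.4]
gripper_width: 14.0
```

```bash
python3 -c '
from bench import arm
s=arm.read_state();print(s["contact_force"],s["wrist_torque"],s["position"])'
```

```text
[0.35975114 0.48537601 1.41236198] [ 0.38553011 -0.14686961 -0.01738864] [ 464.32298487 -181.15023302  117.68491056]
```

```bash
for i in 1 ; do python3 -m creep '[[[0,0,-1],[0,0,0],-1],[[0,0,-2],[0,0,0],-1],[[0,0,-2],[0,0,0],-1]]';python3 -m creep '[[[0,0,-1],[0,0,0],-1],[[0,0,-2],[0,0,0],-1],[[0,0,-2],[0,0,0],-1]]'; done
```

```text
clock: 10.12
position: [464.3, -181.2, 115.6]
ee_rot: [-0.031, -0.706, 0.706, 0.03]
contact_force: [-0.3, 2.3, 3.5]
gripper_width: 14.2
clock: 10.37
position: [464.2, -181.1, 113.1]
ee_rot: [0.031, 0.707, -0.706, -0.031]
contact_force: [0.9, 0.5, -0.2]
gripper_width: 13.8
```

```bash
python3 -m creep '[[[0,0,-1],[0,0,0],-1],[[0,0,-1],[0,0,0],-1]]';python3 -m creep '[[[0,0,-1],[0,0,0],-1],[[0,0,-1],[0,0,0],-1]]';python3 -m creep '[[[0,0,-1],[0,0,0],-1],[[0,0,-1],[0,0,0],-1]]'
```

```text
clock: 10.53
position: [464.1, -181.2, 112.0]
ee_rot: [0.031, 0.706, -0.706, -0.031]
contact_force: [1.3, 1.0, -1.3]
gripper_width: 14.3
clock: 10.7
position: [464.1, -181.1, 111.0]
ee_rot: [0.031, 0.706, -0.706, -0.031]
contact_force: [1.0, 0.2, -1.8]
gripper_width: 14.1
clock: 10.87
position: [464.2, -181.2, 110.3]
ee_rot: [-0.031, -0.706, 0.706, 0.031]
contact_force: [0.8, 1.0, 1.8]
gripper_width: 14.1
```

```bash
python3 -m creep '[[[0,0,-1],[0,0,0],-1],[[0,0,-1],[0,0,0],-1]]';python3 -m creep '[[[0,0,-1],[0,0,0],-1],[[0,0,-1],[0,0,0],-1]]';python3 -m creep '[[[0,0,-1],[0,0,0],-1],[[0,0,-1],[0,0,0],-1]]'
python3 - <<'E'
from h import *
s=arm.read_state()
im,d=arm.get_image("wrist");np.savez("wrist8.npz",im=im,d=d,pos=s["position"],q=s["ee_rot"])
a=im[160:300,205:305,::-1]
cv2.imwrite("pics/w8.png",cv2.resize(a,None,fx=4,fy=4,interpolation=cv2.INTER_CUBIC))
im,d=arm.get_image("scene");np.savez("scene8.npz",im=im,d=d)
b=im[150:210,265:325,::-1]
cv2.imwrite("pics/s8.png",cv2.resize(b,None,fx=9,fy=9,interpolation=cv2.INTER_CUBIC))
E
```

```text
clock: 11.03
position: [464.2, -181.2, 109.4]
ee_rot: [-0.031, -0.706, 0.706, 0.031]
contact_force: [0.1, 0.7, 3.0]
gripper_width: 14.3
clock: 11.2
position: [464.1, -181.2, 108.3]
ee_rot: [-0.031, -0.706, 0.706, 0.031]
contact_force: [1.4, 1.5, 2.6]
gripper_width: 14.1
clock: 11.37
position: [464.1, -181.2, 107.2]
ee_rot: [0.031, 0.706, -0.706, -0.031]
contact_force: [1.9, 1.2, 2.3]
gripper_width: 14.1
```

View pics/w8.png

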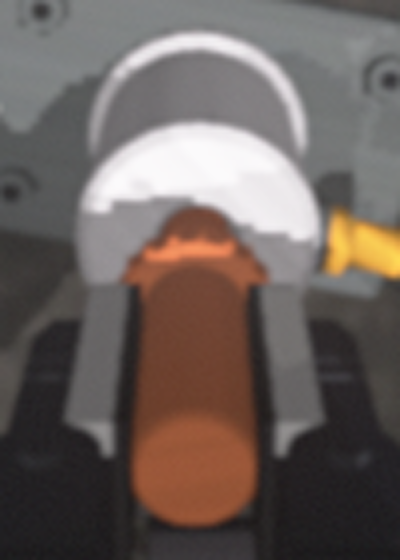

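View pics/s8.png

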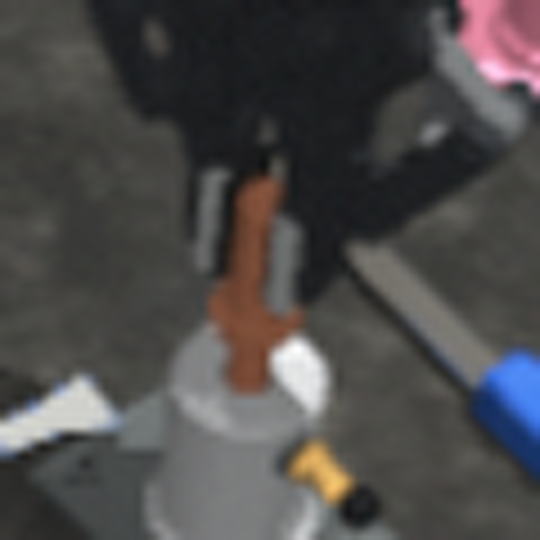

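```bash
python3 -m creep '[[[0,0,-1],[0,0,0],-1],[[0,0,-1],[0,0,0],-1]]';python3 -m creep '[[[0,0,-1],[0,0,0],-1],[[0,0,-1],[0,0,0],-1]]';python3 -m creep '[[[0,0,-1],[0,0,0],-1],[[0,0,-1],[0,0,0],-1]]'
```

```text
clock: 11.63
position: [464.2, -181.2, 106.3]
ee_rot: [0.031, 0.706, -0.706, -0.031]
contact_force: [1.9, 1.2, 1.8]
gripper_width: 14.3
clock: 11.8
position: [464.1, -181.2, 105.2]
ee_rot: [0.031, 0.706, -0.706, -0.031]
contact_force: [2.0, 1.5, 2.3]
gripper_width: 14.2
clock: 11.97
position: [464.1, -181.2, 104.2]
ee_rot: [0.031, 0.706, -0.706, -0.031]
contact_force: [1.0, 1.7, 2.2]
gripper_width: 14.0
```

```bash
python3 -m creep '[[[0,0,-1],[0,0,0],-1],[[0,0,-1],[0,0,0],-1]]';python3 -m creep '[[[0,0,-1],[0,0,0],-1],[[0,0,-1],[0,0,0],-1]]'
```

```text
clock: 12.13
position: [464.1, -181.2, 103.1]
ee_rot: [0.031, 0.706, -0.706, -0.031]
contact_force: [2.3, 0.9, 2.4]
gripper_width: 13.9
clock: 12.3
position: [464.1, -181.2, 102.1]
ee_rot: [0.031, 0.706, -0.706, -0.031]
contact_force: [2.3, 1.8, 1.7]
gripper_width: 13.8
```

```bash
python3 -m creep '[[[0,0,-1],[0,0,0],-1],[[0,0,-1],[0,0,0],-1]]';python3 -m creep '[[[0,0,-1],[0,0,0],-1],[[0,0,-1],[0,0,0],-1]]'
```

```text
clock: 12.47
position: [464.1, -181.2, 101.1]
ee_rot: [0.031, 0.706, -0.706, -0.031]
contact_force: [2.2, 0.9, 1.6]
gripper_width: 14.2
clock: 12.63
position: [464.1, -181.2, 100.1]
ee_rot: [0.031, 0.706, -0.706, -0.031]
contact_force: [3.6, 0.4, 1.0]
gripper_width: 14.1
```

```bash
python3 -m creep '[[[0,0,-1],[0,0,0],-1],[[0,0,-1],[0,0,0],-1]]';python3 -m creep '[[[0,0,-1],[0,0,0],-1],[[0,0,-1],[0,0,0],-1]]'
```

```text
clock: 12.8
position: [464.0, -181.2, 99.1]
ee_rot: [0.031, 0.706, -0.706, -0.031]
contact_force: [3.1, 0.3, 0.5]
gripper_width: 14.3
clock: 12.97
position: [464.0, -181.2, 98.1]
ee_rot: [0.031, 0.706, -0.706, -0.031]
contact_force: [2.5, 0.9, -0.4]
gripper_width: 14.1
```

```bash
python3 -m creep '[[[0,0,-1],[0,0,0],-1],[[0,0,-1],[0,0,0],-1]]'
```

```text
clock: 13.13
position: [464.0, -181.2, 97.1]
ee_rot: [0.031, 0.706, -0.706, -0.031]
contact_force: [2.5, 1.5, -0.0]
gripper_width: 14.0
```

```bash
python3 -m creep '[[[0,0,-1],[0,0,0],-1],[[0,0,-1],[0,0,0],-1]]'
```

```text
clock: 13.3
position: [464.0, -181.1, 96.1]
ee_rot: [0.031, 0.706, -0.706, -0.031]
contact_force: [3.0, 0.6, -0.7]
gripper_width: 14.1
```

```bash
python3 -m creep '[[[0,0,-1],[0,0,0],-1],[[0,0,-1],[0,0,0],-1]]'
```

```text
clock: 13.47
position: [464.0, -181.2, 95.1]
ee_rot: [0.031, 0.706, -0.706, -0.031]
contact_force: [3.8, 0.6, -1.1]
gripper_width: 14.0
```

```bash
python3 -m creep '[[[0,0,-1],[0,0,0],-1],[[0,0,-1],[0,0,0],-1]]'
python3 - <<'E'
from h import *
s=arm.read_state()
im,d=arm.get_image("wrist");np.savez("wrist9.npz",im=im,d=d,pos=s["position"],q=s["ee_rot"])
a=im[160:300,205:305,::-1]
cv2.imwrite("pics/w9.png",cv2.resize(a,None,fx=4,fy=4,interpolation=cv2.INTER_CUBIC))
im,d=arm.get_image("scene");np.savez("scene9.npz",im=im,d=d)
b=im[150:210,265:325,::-1]
cv2.imwrite("pics/s9.png",cv2.resize(b,None,fx=9,fy=9,interpolation=cv2.INTER_CUBIC))
E
```

```text
clock: 13.63
position: [464.0, -181.2, 94.2]
ee_rot: [0.031, 0.706, -0.706, -0.031]
contact_force: [3.3, 1.1, 0.2]
gripper_width: 14.1
```

View pics/s9.png

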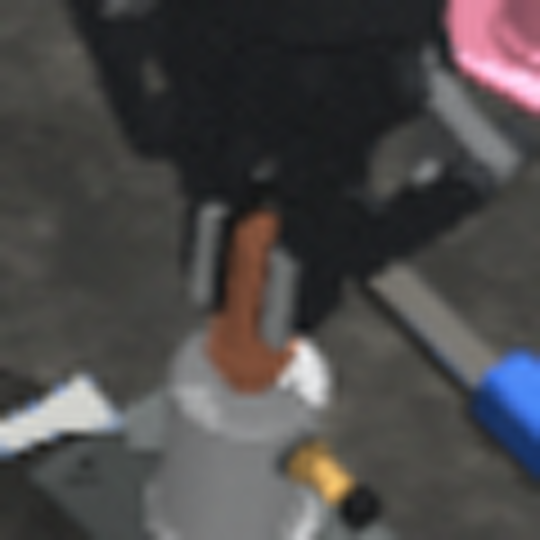

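View pics/w9.png

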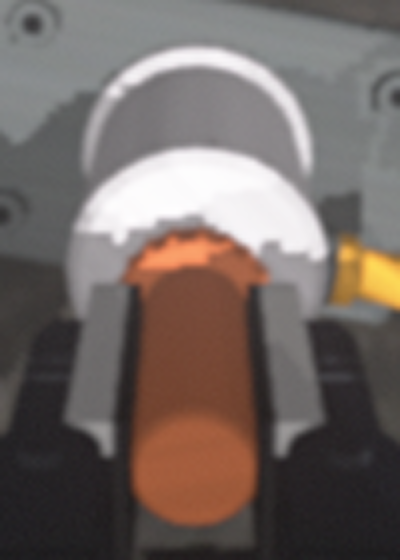

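```bash
python3 -m creep '[[[0,0,-1],[0,0,0],-1],[[0,0,-1],[0,0,0],-1]]'
```

```text
clock: 13.9
position: [464.1, -181.3, 94.0]
ee_rot: [-0.031, -0.706, 0.707, 0.031]
contact_force: [2.7, 1.8, 7.0]
gripper_width: 14.0
```

```bash
python3 -m creep '[[[0,0,-1],[0,0,0],-1],[[0,0,-1],[0,0,0],-1]]'
```

```text
clock: 14.07
position: [464.2, -181.3, 93.9]
ee_rot: [-0.031, -0.706, 0.707, 0.03]
contact_force: [0.3, 3.1, 12.4]
gripper_width: 14.3
```

```bash
python3 -m creep '[[[0,0,-0.7],[0,0,0],-1],[[0,0,-0.7],[0,0,0],-1]]'
```

```text
clock: 14.23
position: [464.2, -181.3, 93.8]
ee_rot: [-0.031, -0.706, 0.707, 0.03]
contact_force: [-1.0, 3.4, 16.7]
gripper_width: 14.1
```

```bash
python3 -m creep '[[[0,0,0.7],[0,0,0],-1],[[0,0,0.7],[0,0,0],-1]]'; python3 -m creep '[[[0,0,0],[0,0,0],-0.4],[[0,0,0],[0,0,0],-0.4],[[0,0,0],[0,0,0],-0.4],[[0,0,0],[0,0,0],-0.2],[[0,0,0],[0,0,0],-0.2],[[0,0,0],[0,0,0],-0.2]]'
python3 - <<'E'
from h import *
s=arm.read_state();print(s["position"],s["contact_force"],s["wrist_torque"])
im,d=arm.get_image("wrist");np.savez("wrist10.npz",im=im,d=d,pos=s["position"],q=s["ee_rot"])
cv2.imwrite("pics/w10.png",cv2.resize(im[160:340,180:330,::-1],None,fx=3.3,fy=3.3,interpolation=cv2.INTER_CUBIC))
E
```

```text
clock: 14.4
position: [464.1, -181.3, 93.9]
ee_rot: [-0.031, -0.706, 0.707, 0.03]
contact_force: [0.7, 3.0, 11.7]
gripper_width: 13.9
clock: 14.9
position: [463.4, -181.2, 91.9]
ee_rot: [0.03, 0.706, -0.706, -0.031]
contact_force: [0.6, 0.3, 0.4]
gripper_width: 34.2
[ 463.37644642 -181.23919821   91.88583992] [0.61220687 0.28826876 0.40225764] [ 0.01146192 -0.02789888 -0.03408667]
```

View pics/w10.png

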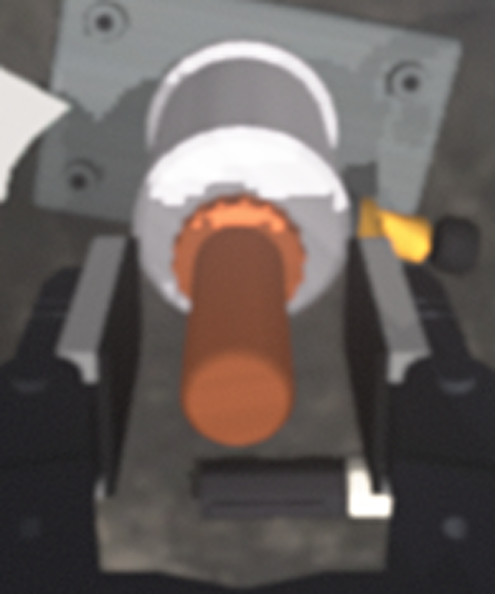

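```bash
python3 -m creep '[[[0,0,0],[0,0,0],0.5],[[0,0,0],[0,0,0],0.5],[[0,0,0],[0,0,0],0.5],[[0,0,15],[0,0,0],0.5],[[0,0,40],[0,0,0],0.5],[[0,0,70],[0,0,0],0.5],[[0,0,95],[0,0,0],0.5],[[0,0,110],[0,0,0],0.5],[[0,0,110],[0,0,0],0.5],[[0,0,110],[0,0,0],0.5]]'
python3 - <<'E'
from h import *
def top(t,s):
    z=np.load(t);P=cloud("wrist",z["d"],T=wT(z["pos"],z["q"]))
    hsv=cv2.cvtColor(z["im"],cv2.COLOR_RGB2HSV);m=(hsv[...,0]<14)&(hsv[...,1]>100)&(hsv[...,2]>50);m[:150]=0;m[:,:225]=0;m[:,290:]=0
    q=P[m];h=np.median(P[150:][abs(P[150:,:,2]-70)<4][:,2]) if (abs(P[150:,:,2]-70)<4).any() else None
    q=q[q[:,2]>60];b=q[(q[:,2]>70)&(q[:,2]<190)];hi=np.percentile(b[:,2],90);t=b[abs(b[:,2]-hi)<2]
    print(s,"mouth z",h,"top z",np.median(t[:,2]),"ctr",((t.min(0)+t.max(0))/2).round(1),"range",np.ptp(t,axis=0).round(1))
    return q
top("wrist9.npz","held");top("wrist10.npz","open")
s=arm.read_state();print(s["position"],s["contact_force"])
im,d=arm.get_image("wrist");np.savez("wrist11.npz",im=im,d=d,pos=s["position"],q=s["ee_rot"])
q=top("wrist11.npz","clear")
for zz in range(70,130,5):
    k=q[(q[:,2]>=zz)&(q[:,2]<zz+5)]
    if len(k)>3: print(zz,len(k),"x",((k[:,0].min()+k[:,0].max())/2).round(1),"ymin",k[:,1].min().round(1),"zmed",np.median(k[:,2]).round(1))
im2,d=arm.get_image("scene")
a=cv2.resize(im[120:270,200:300,::-1],None,fx=3.9,fy=3.9,interpolation=cv2.INTER_CUBIC);b=cv2.resize(im2[140:220,260:320,::-1],None,fx=6.5,fy=6.5,interpolation=cv2.INTER_CUBIC)
o=np.zeros((590,780,3),np.uint8);o[:585,:390]=a;o[:520,390:]=b;cv2.imwrite("pics/f11.png",o)
E
```

```text
clock: 15.78
position: [464.1, -181.1, 202.9]
ee_rot: [0.031, 0.707, -0.706, -0.03]
contact_force: [0.4, 0.1, -0.5]
gripper_width: 63.9
held mouth z 69.66056151799133 top z 123.29061396834804 ctr [ 464.1 -181.2  123.3] range [14.9 16.8  3.3]
open mouth z 69.68723661990401 top z 123.24052357381464 ctr [ 464.5 -181.2  123.3] range [15.4 16.   3.4]
[ 464.10745886 -181.08716053  202.9014526 ] [ 0.41544198  0.13087557 -0.49973912]
clear mouth z 69.66679645441425 top z 123.4094328384895 ctr [ 464.6 -181.1  123.7] range [14.9 15.1  3.5]
70 47 x 464.9 ymin -184.6 zmed 72.1
75 46 x 464.6 ymin -192.2 zmed 77.6
80 177 x 464.3 ymin -193.0 zmed 83.4
85 21 x 464.6 ymin -188.9 zmed 87.6
90 25 x 464.2 ymin -188.9 zmed 92.8
95 23 x 464.1 ymin -188.9 zmed 97.5
100 26 x 463.5 ymin -189.0 zmed 102.4
105 29 x 464.1 ymin -188.8 zmed 107.6
110 28 x 464.0 ymin -188.8 zmed 112.5
115 29 x 464.4 ymin -188.9 zmed 117.2
120 272 x 464.7 ymin -189.0 zmed 123.3
```

View pics/f11.png

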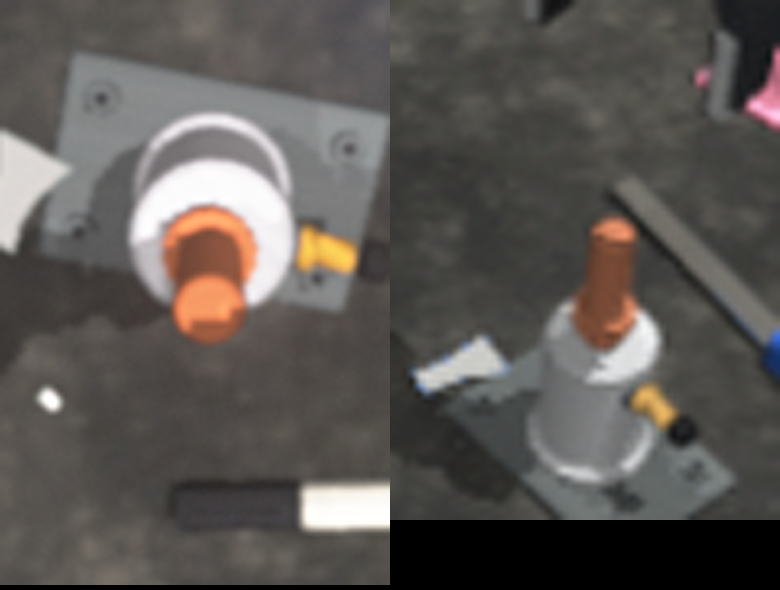

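```bash
python3 -c '
from bench import arm
print(arm.job_done())'
```

```text
the job is handed in; nothing more can be done
None
```

The worn electrode is in the steel dressing holder, resting on what I take to be the depth stop. The job was handed in at about 16 s; no verdict was reported.

- **Pick:** I gripped the blunt electrode by its body and drew it out of the rack's +y hole. I carried it over the pointed ones with its foot about 147 mm up. The last view of the rack, taken right after the carry, showed both pointed electrodes still standing; I did not check them again after the release.
- **Insertion:** I aligned the foot to the bore using the wrist camera and lowered it slowly. The shank rode past the plunger with only about 1–4 N on the wrist.
- **Finding the stop:** The fingertips stalled at 94 mm. The force rose about 5 N per commanded mm and peaked at 16.7 N, below the 25 N limit for the stop. This leaves the collar about 7.5 mm above the mouth, within the 4 to 24 mm expected.
- **After release:** The blunt end stood at 123.3–123.4 mm, the same as before I let go. The electrode was upright and its axis was within about 1 mm of the bore's. The gripper was well clear, with no contact force.
- **Disagreement:** The fixed cameras put the bore about 3 mm further in +y than the wrist camera did. I followed the wrist camera because its pixels are finer, and the shank entered without resistance.
- **Force reading:** The plunger resistance was at or below the low end of the stated 3–12 N.

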